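# Load the tube rack and lock it in the shaker

## Robot

A 6-joint arm with a two-finger parallel gripper is mounted at the origin on the work surface. World frame = base frame: x ahead of the robot, y to its left, z up, the work surface at z = 0. Lengths are in m, angles in rad, forces in N, time in s.
With the tool pointing down it reaches from about 0.2 to 0.875 m from the base axis. Payload 3.4 kg.
Tool frame: the origin (TCP) lies between the finger pads; the fingertips stand 8 mm ahead of it and the grasp point (between the pads) lies 11 mm behind it; z points along the fingers, y is the direction in which the jaws open and shut (so a half turn about z gives the same grasp; the last joint's range is limited). The gripper opens to 94 mm and grips with 3 to 60 N. Pads are 16 mm wide; open, the fingers measure 119 mm over their backs; the gripper's body (75 mm by 177 mm) begins 78 mm behind the grasp point.
Start: joints at [-1.444, 0.276, 1.505, -0, 1.361, -0.121], TCP at [0.141, -0.557, 0.213] pointing down, gripper open.
Joint ranges: [-2.89, 2.89], [-0.75, 2.08], [0.22, 2.7], [-1.18, 4.32], [0.11, 2.71], [-2.7, 2.7]. Speed limits (rad/s): [2.57, 2.57, 3.14, 3.14, 3.14, 3.14].

## Interface

Orientations are given as [roll, pitch, yaw] about the fixed x, y, z axes, in that order (R = Rz(yaw) Ry(pitch) Rx(roll)).
In Python, from cell import ctrl, cams gives the robot as it stands.
- The arm moves only by the tool drive_tool, never from a script. Its argument "moves" is a list of rows, each an object of numbers: "dx", "dy", "dz": the shift along the world's x, y, z in cm; "turn": the turn about the world's z in rad. A call has 1 to 5 rows; each row shifts and turns the pose as measured when the row begins; what a row does not reach is not made up. A row lasts 1/8 s, in which the tool goes at most 62.5 mm and 10.7 degrees, less where a joint would pass 70% of its speed; a pose out of reach is approached as far as the arm can. A call is refused whole if a number of a shift passes 6.25 or a number of a turn 0.188, either way. A call with a gripper value outside its range is refused whole. "claw" is the closure, from 0 (fully open) to 1 (shut), set as the call begins (left out, the last holds). The fingers move at their own pace and stop on an object; "grip_force" is the grip in N (left out, the last holds). Time passes only in rows, so rows that do not move let the fingers close. It gives the time, the measured TCP pose, the force and the opening at its end, in the units of the state.
- ctrl.get_state(): the state, without advancing time (a new reading comes with each control period).
- cams.grab_frame(name): name is "scene" or "top" or "wrist"; returns a dict with "pixels" (420x560x3 uint8, blue, green, red), "camera_matrix" (3x3 intrinsics, pixels), "origin" and "attitude" of the camera in the world. Camera axes: x right, y down, z forward; pixel columns grow to the right and rows downward; lengths in m; the calibration is good to about 2 mm. A picture is of the moment at which its call begins. There is no depth.
- ctrl.close_job(): hands the job in, once; it reports no verdict.
The state is a dict: "clock": time; "q": joint angles; "joint_velocities": joint speeds; "tau": joint torques, N m; "position": TCP position; "eef_rot": TCP orientation; "force": force on the tool from outside, world axes, zero at the start; "torque": the same for the moment, N m; "width": opening from 0.0 (shut) to 1.0 (fully open).
Only numpy, scipy, OpenCV 4.12 (cv2) and the standard library are available. Lean on these libraries where they do the work, as an engineer would, in place of code of your own. Each camera call takes 0.05 s, during which the arm holds its last target. There are 200 camera calls.

## Task

One bay of the two-bay shaker has the rack of capped tubes standing part-way in it: push that rack fully home against the rear stop with the fingertips, without lifting it. Then push the clamp lever beside that bay away from you, past its first detent (half-clamped) to its second stop (fully clamped). Leave the other bay's lever and box, and everything else on the bench, as they are.

Things in the scene. Friction and masses are not known exactly. Their poses are not given: they have to be found in the camera images.
- shaker: white two-bay bench shaker, fixed, 270 (x) x 310 (y) mm, front at x=-130. Origin on the bench; x away from the robot (within 0.32 rad), y left, z up. Other notes use this frame (mm). Bay floors 40 above the bench, x=-130 to +55; guide strips 12 tall, pads above the outer ones to 28. Rear stop: face of the rear deck at x=+55; deck top 75 above the bench. Cheeks outside the bays: top 70 above the bench, y 96 to 155 either side.
- left_bay (a point): point on the left (+y) bay's floor where the underside centre of a rack pushed fully home comes: shaker x=0, y=+48, 40 mm above the bench. The bay runs along shaker x, 76 mm wide between guide strips, open to the front (robot side) and top. As its lever closes, a thin rubber pad on the outer side moves in 3.5 mm to the rack's side.
- right_bay (a point): the same for the right (-y) bay: shaker x=0, y=-48, 40 mm above the bench.
- tube_rack: white rack with 24 small white-capped tubes fixed in it, one loose piece, 0.2 to 0.4 kg, 110 (x) x 66 (y) x 53 mm tall; the lower 34 mm is a block with flat upright faces. Origin: centre of its underside, on the bay floor; x along its length, along the bay. It stands in the left or right bay, 35 to 60 mm short of home (far end against the rear stop). Slides with 1 to 5 N.
- tip_box: closed grey box with clear lid, loose, 110 x 66 x 52 mm, 0.25 kg, origin at the centre of its underside; stands in the bay that the tube rack does not use. Leave it.
- clamp_left (a joint): clamp lever of the left (+y) bay, slides along shaker +x, away from the robot: 0 m = open, 0.030 = first detent (half-clamped), 0.060 = second stop, a hard end (fully clamped). Springs draw it to the nearest of these; humps at about 0.015 and 0.045 m take about 8 N to pass. Let go short of 0.045 it falls back to 0.030. It stays where it clicks in.
- clamp_right (a joint): the same for the right (-y) bay.
- clamp_left_grip (a point): centre of the left lever's black upright paddle, 12 (x) x 32 (y) x 32 (z) mm, spanning 90 to 122 mm above the bench on a thin stem; the point is 106 mm up, at shaker y=+126 and x=-60 mm + joint value. It slides in a dark slot in the cheek top; marks beside the slot show its three positions. Push its flat near face.
- clamp_right_grip (a point): the same for the right lever, at shaker y=-126 mm.
- jar: small amber jar, 38 mm across, 48 mm tall, standing on the shaker's rear deck; origin under its centre. Leave it.
- beaker: clear beaker, 84 mm across, 110 mm tall, on the bench to the right; origin under its centre. Leave it.
- bottle: glass bottle with blue cap, 64 mm across, 150 mm tall, on the bench to the left; origin under its centre. Leave it.
- cap: loose blue screw cap, 38 mm across, 12 mm tall, on the bench to the left; origin under its centre. Leave it.
- big_rack: blue rack of large blue-capped tubes, 100 x 150 x 104 mm, on the bench to the right; origin under its centre. Leave it.
Mind the look-alikes: they are no part of the job. Leave any red look-alike of the tube_rack alone.

How it is judged:
On the way, in this order (a step that is already met when the one before it is completed fails the run):
1. the tube rack is fully home in its bay while its clamp lever is still open (x of tube_rack in the frame of shaker above -0.005 m and height (world z) of tube_rack below 0.046 m and angle between the x axis of tube_rack and the x axis of shaker, either way round below 0.09 rad and angle between tube_rack's own z axis and vertical below 0.1 rad and ((y of tube_rack in the frame of shaker above 0.02 m and value of joint clamp_left below 0.012 m) or (y of tube_rack in the frame of shaker below -0.02 m and value of joint clamp_right below 0.012 m))), for 0.2 s.
2. that bay's clamp lever is at its second stop (((y of tube_rack in the frame of shaker above 0.02 m and value of joint clamp_left above 0.056 m) or (y of tube_rack in the frame of shaker below -0.02 m and value of joint clamp_right above 0.056 m))), for 0.2 s.
At the end, for the whole second after the job is handed in: The tube rack stands flat in its bay, at rest, within 5 mm of the rear stop and within 0.09 rad of square; the clamp lever beside that bay is at its second stop (joint above 0.056 m); the other lever is still open (below 0.012 m) (x of tube_rack in the frame of shaker above -0.005 m and height (world z) of tube_rack below 0.046 m and angle between the x axis of tube_rack and the x axis of shaker, either way round below 0.09 rad and angle between tube_rack's own z axis and vertical below 0.1 rad and ((y of tube_rack in the frame of shaker above 0.02 m and value of joint clamp_left above 0.056 m) or (y of tube_rack in the frame of shaker below -0.02 m and value of joint clamp_right above 0.056 m)) and ((y of tube_rack in the frame of shaker above 0.02 m and value of joint clamp_right below 0.012 m) or (y of tube_rack in the frame of shaker below -0.02 m and value of joint clamp_left below 0.012 m)) and linear speed of tube_rack below 0.01 m/s); the robot touches nothing.
It fails at once if the tube rack is lifted or tipped (height (world z) of tube_rack above 0.052 m or angle between tube_rack's own z axis and vertical above 0.2 rad).
It fails at once if the tip box in the other bay is lifted or moved more than 15 mm (height (world z) of tip_box above 0.052 m or distance of tip_box from where it was at the start of the episode above 0.015 m).
It fails at once if the other bay's lever is moved ((y of tube_rack in the frame of shaker above 0.02 m and value of joint clamp_right above 0.015 m) or (y of tube_rack in the frame of shaker below -0.02 m and value of joint clamp_left above 0.015 m)).
It fails at once if another thing on the bench or on the shaker is moved more than 20 mm or lifted (distance of any of beaker, bottle, cap, big_rack, jar from where it was at the start of the episode above 0.02 m).
It also fails if it takes over 38 s, if anything falls off the work surface, if the arm or the gripper's body presses on something with over 40 N, if the wrist force passes 120 N, or if a joint passes its speed limit or range.

## Working session

There is one attempt and no reset: what is moved stays moved. The work goes in short steps, Python scripts to look and compute and a tool call to move; the robot and the scene stay as the last step left them, time stands still between calls to the robot, and variables do not carry over. Pictures are saved under pics/ and viewed, about 8 in all and at most 12, crops included, and the job is handed in when it is done.

Besides the shell and the picture viewer there is one more tool, called after "Emit:" by a JSON object that holds its "op" and its "data", one argument or row to a line. drive_tool: Moves the arm, as the interface text tells. Its arguments: {"type":"object","properties":{"moves":{"type":"array"},"claw":{"type":"number"},"grip_force":{"type":"number"}},"required":["moves"]}

```bash
mkdir -p pics; ls; cat > h.py <<'E'
import numpy as np, cv2
from cell import ctrl, cams
from scipy.spatial.transform import Rotation as R
def grab(n,save=None):
    f=cams.grab_frame(n)
    if save: cv2.imwrite('pics/'+save,f['pixels'])
    return f
def rot(f):
    a=np.array(f['attitude'],float)
    return a if a.shape==(3,3) else (R.from_euler('xyz',a).as_matrix() if a.size==3 else R.from_quat(a).as_matrix())
def ray(f,u,v,z):
    d=rot(f)@np.linalg.solve(np.array(f['camera_matrix']),[u,v,1.]); o=np.array(f['origin'])
    return o+d*(z-o[2])/d[2]
def proj(f,p):
    c=rot(f).T@(np.array(p)-np.array(f['origin'])); k=np.array(f['camera_matrix'])@c
    return k[:2]/k[2]
E
python3 - <<'E'
from h import *
for n in('scene','top'):
    f=grab(n,n+'1.png'); print(n,f['origin'],f['attitude'],f['camera_matrix'])
print(ctrl.get_state())
np.save('/dev/null',0) if 0 else None
E
```

```text
pics
scene [ 1.33098116 -0.20416365  0.95090914] [-2.38311638  0.01238568  1.33036324] [[429.26206851   0.         285.50559784]
 [  0.         429.26206851 207.47942501]
 [  0.           0.           1.        ]]
top [ 0.33222595 -0.02921109  1.44407905] [-2.97934609e+00  2.46130826e-03 -1.55252919e+00] [[499.90286104   0.         282.02831947]
 [  0.         499.90286104 216.49150055]
 [  0.           0.           1.        ]]
{'clock': 0.1, 'q': array([-1.44397698e+00,  2.76472721e-01,  1.50595342e+00, -2.11961831e-05,
        1.36071241e+00, -1.21004852e-01]), 'joint_velocities': array([-0.00073399, -0.00207545, -0.00373855, -0.00038174,  0.00100215,
       -0.00066576]), 'tau': array([ 1.88115162e-03, -4.05455518e+01, -2.37779188e+01,  7.03806407e-02,
        2.98994780e-02, -4.90905245e-05]), 'position': array([ 0.14096772, -0.5569556 ,  0.21274607]), 'eef_rot': array([-3.14005555e+00, -1.66034063e-04,  2.47828504e-01]), 'force': array([ 0.1875922 , -0.69323361,  0.9210231 ]), 'torque': array([0.02973986, 0.03702899, 0.02976985]), 'width': 0.9993192793891968}
```

View pics/top1.png

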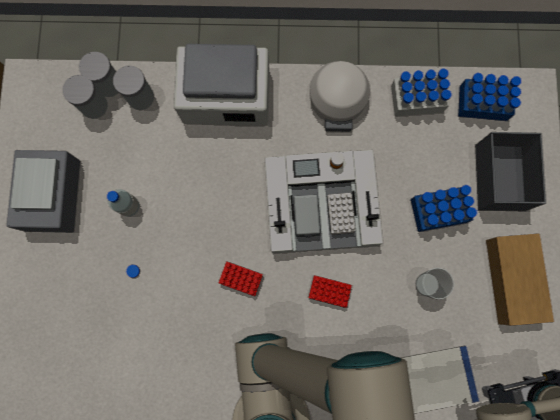

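View pics/scene1.png

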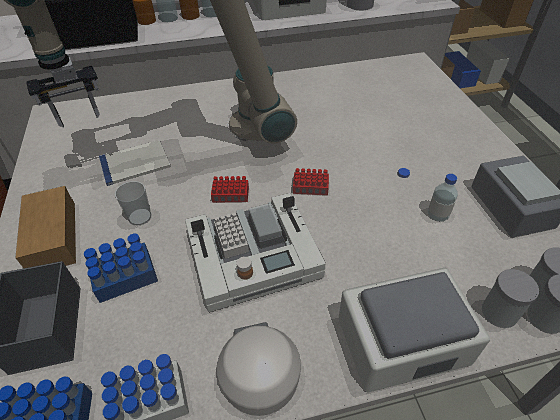

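Top view: the white-capped rack is in the right bay at about (342,212), and the grey tip box is in the left bay at (305,214). The paddles are at about (279,222) left and (373,216) right. Look-alikes are the red racks at (241,279) and (330,292), the white rack with blue caps at (423,90), and the blue racks at (444,208) and (490,97). I choose (342,212) and check it in a close crop.

```bash
python3 - <<'E'
from h import *
im=cv2.imread('pics/top1.png'); c=im[140:262,255:392]; cv2.imwrite('pics/c1.png',cv2.resize(c,None,fx=5.5,fy=4.9*1,interpolation=cv2.INTER_CUBIC) if 0 else cv2.resize(c,None,fx=4.8,fy=4.8,interpolation=cv2.INTER_CUBIC))
E
```

```text
(no output)
```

View pics/c1.png

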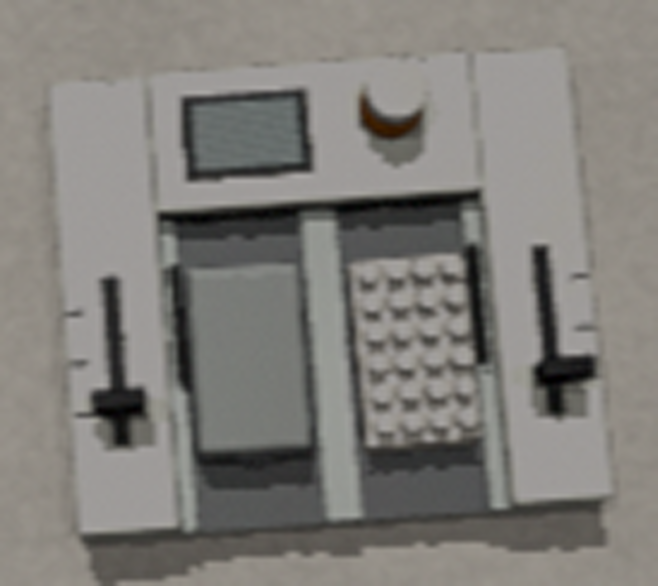

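The crop shows the white-capped rack in the right bay, with its caps spanning about (350–480, 255–447). The grey box is in the left bay. Both levers sit at the near (open) end, and the cheek corners are at about (52,85), (562,50), (83,533) and (608,495).

```bash
cat >> h.py <<'E'
def fit(P,Q): # 2D rigid local P -> world Q
    P,Q=np.array(P),np.array(Q); p,q=P.mean(0),Q.mean(0); A=(P-p).T@(Q-q)
    th=np.arctan2(A[0,1]-A[1,0],A[0,0]+A[1,1]); c,s=np.cos(th),np.sin(th); M=np.array([[c,-s],[s,c]])
    t=q-M@p; return th,M,t,np.linalg.norm(P@M.T+t-Q,axis=1)
E
python3 - <<'E'
from h import *
f=grab('top'); px=lambda u,v:(255+u/4.8,140+v/4.8)
W=[ray(f,*px(*p),.07)[:2] for p in[(52,85),(562,50),(83,533),(608,495)]]
th,M,t,e=fit([(.14,.155),(.14,-.155),(-.13,.155),(-.13,-.155)],W)
print('shaker',th,t,'res',e)
loc=lambda u,v,z:(M.T@(ray(f,*px(u,v),z)[:2]-t)).round(4)
for n,u,v,z in[('rack rl',350,265,.093),('rr',470,252,.093),('fl',368,447,.093),('fr',480,437,.093),('padL',118,400,.122),('padR',566,366,.122),('box rl',190,268,.092),('box fr',312,445,.092),('jar',393,95,.123)]: print(n,loc(u,v,z))
for n,p in[('bayR',(0,-.048)),('leverR',(-.06,-.126)),('leverR end',(0,-.126))]: print(n,M@p+t)
np.savez('sh.npz',th=th,M=M,t=t)
E
```

```text
shaker 0.08948606016613225 [ 0.60130089 -0.13589541] res [0.00394159 0.0041325  0.0041571  0.00427218]
rack rl [ 0.0126 -0.0125]
rr [ 0.0153 -0.082 ]
fl [-0.0931 -0.0137]
fr [-0.0919 -0.0776]
padL [-0.0604  0.126 ]
padR [-0.0591 -0.1248]
box rl [0.0177 0.0792]
box fr [-0.0896  0.0178]
jar [ 0.1031 -0.0422]
bayR [ 0.60559049 -0.18370336]
leverR [ 0.55280116 -0.26675326]
leverR end [ 0.61256109 -0.26139126]
```

Emit:
{"op": "drive_tool", "data": {
  "moves": [
    {"dx":3.2,"dy":3.6,"turn":-0.04},
    {"dx":3.2,"dy":3.6,"turn":-0.04},
    {"dx":3.2,"dy":3.6,"turn":-0.04},
    {"dx":3.2,"dy":3.6,"turn":-0.04},
    {"dx":3.2,"dy":3.6}
  ],
  "claw": 0.68
}}

```text
$.moves[0]: bad value
```

Emit:
{"op": "drive_tool", "data": {
  "moves": [
    {"dx":3.2,"dy":3.6},
    {"dx":3.2,"dy":3.6},
    {"dx":3.2,"dy":3.6},
    {"dx":3.2,"dy":3.6},
    {"dx":3.2,"dy":3.6}
  ]
}}

```text
$.moves[0]: bad value
```

Emit:
{"op": "drive_tool", "data": {
  "moves": [
    {"dx":3.2,"dy":3.6,"dz":0.0,"turn":-0.04},
    {"dx":3.2,"dy":3.6,"dz":0.0,"turn":-0.04},
    {"dx":3.2,"dy":3.6,"dz":0.0,"turn":-0.04},
    {"dx":3.2,"dy":3.6,"dz":0.0,"turn":-0.04},
    {"dx":3.2,"dy":3.6,"dz":0.0,"turn":0.0}
  ],
  "claw": 0.68
}}

```text
clock: 0.78
position: [0.3025, -0.3739, 0.2105]
eef_rot: [-3.138, 0.0, 0.075]
force: [0.3, -0.2, 0.4]
width: 0.503
```

Emit:
{"op": "drive_tool", "data": {
  "moves": [
    {"dx":3.2,"dy":3.6,"dz":0,"turn":0},
    {"dx":3.2,"dy":3.6,"dz":0,"turn":0},
    {"dx":3.2,"dy":3.6,"dz":0,"turn":0},
    {"dx":3.2,"dy":3.6,"dz":0,"turn":0},
    {"dx":3.0,"dy":3.3,"dz":0,"turn":0}
  ]
}}

```text
clock: 1.4
position: [0.4645, -0.1897, 0.2099]
eef_rot: [-3.138, 0.0, 0.075]
force: [0.1, -0.2, -0.3]
width: 0.32
```

Emit:
{"op": "drive_tool", "data": {
  "moves": [
    {"dx":0,"dy":0,"dz":0,"turn":0.01},
    {"dx":0,"dy":0,"dz":0,"turn":0}
  ]
}}

```text
clock: 1.65
position: [0.4653, -0.1876, 0.2093]
eef_rot: [-3.137, 0.001, 0.09]
force: [0.6, 0.1, -0.1]
width: 0.319
```

```bash
python3 - <<'E'
from h import *
grab('wrist','w1.png'); s=ctrl.get_state(); print(s['position'],s['eef_rot'],s['width'])
d=np.load('sh.npz'); print('tcp in shaker',d['M'].T@(s['position'][:2]-d['t']))
E
```

```text
[ 0.46525337 -0.18776489  0.20932426] [-3.13708569e+00  1.06011703e-03  8.95004899e-02] 0.31926868200835884
tcp in shaker [-0.14013856 -0.03950382]
```

View pics/w1.png

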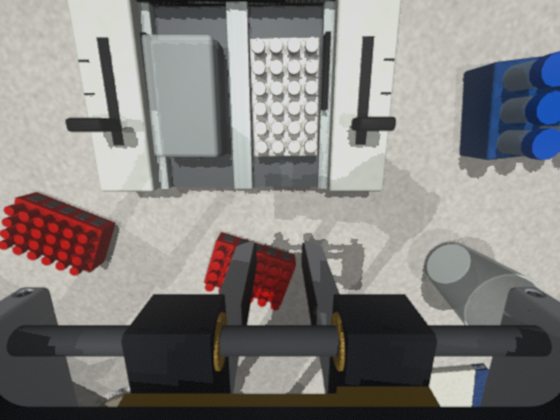

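Wrist view: the shaker is square to the tool. White caps span (250–320, 38–156), and the right paddle is at about (375,124), at its open mark. A red look-alike lies in front of the bay at (250,270). I measure all of these before descending.

```bash
python3 - <<'E'
from h import *
f=grab('wrist'); d=np.load('sh.npz'); M,t=d['M'],d['t']
loc=lambda u,v,z:(M.T@(ray(f,u,v,z)[:2]-t)).round(4)
for n,u,v,z in[('front L',102,190,.07),('front R',383,191,.07),('front strip (bay floor) mid',287,190,.04),('caps rl',250,38,.093),('caps rr',320,38,.093),('caps fl',254,156,.093),('caps fr',318,156,.093),('padR',375,120,.122),('padL',88,121,.122),('red corners',222,234,.053),('red',295,254,.053),('red',278,308,.053)]: print(n,loc(u,v,z))
g=f['pixels'].astype(int); m=((g[...,2]>110)&(g[...,1]<50)&(g[...,0]<50)); m[:,:150]=0
v,u=np.nonzero(m); P=np.array([loc(a,b,.053) for a,b in zip(u[::20],v[::20])]); print('red max x',P.max(0),P.min(0))
E
```

```text
front L [-0.1246  0.1554]
front R [-0.1254 -0.1515]
front strip (bay floor) mid [-0.1308 -0.0476]
caps rl [ 0.0168 -0.0128]
caps rr [ 0.0167 -0.0742]
caps fl [-0.0856 -0.0138]
caps fr [-0.0855 -0.0764]
padR [-0.0526 -0.1198]
padL [-0.0534  0.1245]
red corners [-0.1821  0.0305]
red [-0.2081 -0.0578]
red [-0.2847 -0.0369]
red max x [-0.1899  0.0514] [-0.2773 -0.0357]
```

Emit:
{"op": "drive_tool", "data": {
  "moves": [
    {"dx":1.5,"dy":-0.6,"dz":0,"turn":0},
    {"dx":0,"dy":0,"dz":-5.0,"turn":0},
    {"dx":0,"dy":0,"dz":-5.0,"turn":0},
    {"dx":0,"dy":0,"dz":-3.0,"turn":0},
    {"dx":0,"dy":0,"dz":0,"turn":0}
  ]
}}

```text
clock: 2.38
position: [0.4837, -0.2019, 0.0776]
eef_rot: [3.14, -0.006, 0.08]
force: [0.4, 0.6, 0.2]
width: 0.321
```

```bash
python3 - <<'E'
from h import *
s=ctrl.get_state(); print(s['position'],s['eef_rot'],s['force'])
d=np.load('sh.npz'); print('tcp in shaker',d['M'].T@(s['position'][:2]-d['t']))
grab('wrist','w2.png')
E
```

```text
[ 0.4837376  -0.20187598  0.07757222] [ 3.14021221 -0.00576796  0.08004862] [0.40123946 0.64778084 0.16099671]
tcp in shaker [-0.12298936 -0.05521032]
```

View pics/w2.png

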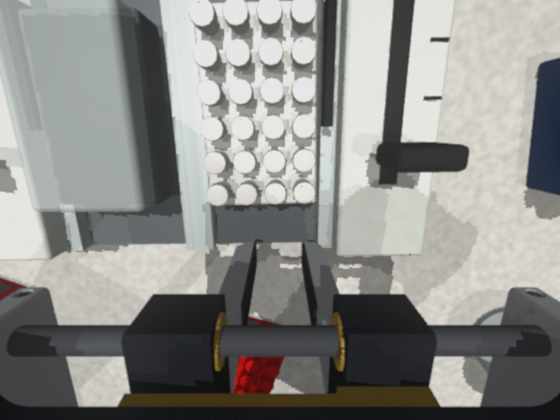

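The fingers (mid column ~280) are about 9 mm right of the bay centre (~266). I shift left, then lower into the bay.

Emit:
{"op": "drive_tool", "data": {
  "moves": [
    {"dx":0.5,"dy":1.0,"dz":0,"turn":0.01},
    {"dx":0,"dy":0,"dz":-1.0,"turn":0},
    {"dx":0,"dy":0,"dz":-0.6,"turn":0},
    {"dx":0,"dy":0,"dz":0,"turn":0}
  ]
}}

```text
clock: 2.92
position: [0.4936, -0.1938, 0.066]
eef_rot: [3.134, -0.015, 0.09]
force: [0.0, -0.4, -0.2]
width: 0.32
```

Emit:
{"op": "drive_tool", "data": {
  "moves": [
    {"dx":0.5,"dy":0,"dz":-0.5,"turn":0},
    {"dx":1.0,"dy":0.1,"dz":0,"turn":0},
    {"dx":1.0,"dy":0.1,"dz":0,"turn":0}
  ]
}}

```text
clock: 3.3
position: [0.519, -0.1918, 0.0609]
eef_rot: [3.134, -0.014, 0.09]
force: [-1.6, -0.2, 2.2]
width: 0.32
```

```bash
cat > st.py <<'E'
from h import *
s=ctrl.get_state(); d=np.load('sh.npz'); print(s['clock'],s['position'],s['eef_rot'],s['force'],'tcp in shaker',d['M'].T@(s['position'][:2]-d['t']))
E
python3 st.py
```

```text
3.3 [ 0.51901125 -0.19184635  0.06094918] [ 3.13365913 -0.01423163  0.09008433] [-1.58134745 -0.24260212  2.2122746 ] tcp in shaker [-0.08696052 -0.04837311]
```

Emit:
{"op": "drive_tool", "data": {
  "moves": [
    {"dx":0.8,"dy":0.1,"dz":0,"turn":0},
    {"dx":0.8,"dy":0.1,"dz":0,"turn":0},
    {"dx":0.5,"dy":0.05,"dz":0,"turn":0}
  ]
}}

```text
clock: 3.68
position: [0.5415, -0.1891, 0.0609]
eef_rot: [3.134, -0.013, 0.091]
force: [-1.8, -0.6, 1.2]
width: 0.318
```

```bash
python3 st.py
```

```text
3.675 [ 0.5414994  -0.18910944  0.06089366] [ 3.13368757 -0.0126976   0.0910881 ] [-1.78874141 -0.63089349  1.2011179 ] tcp in shaker [-0.06431777 -0.04765684]
```

Emit:
{"op": "drive_tool", "data": {
  "moves": [
    {"dx":0.4,"dy":0.04,"dz":0,"turn":0},
    {"dx":0.3,"dy":0.03,"dz":0,"turn":0}
  ]
}}

```text
clock: 3.92
position: [0.5449, -0.1887, 0.0608]
eef_rot: [3.134, -0.004, 0.093]
force: [-10.0, -1.9, 7.4]
width: 0.32
```

Force has risen to about 10 N, so the rack is probably against the stop. I confirm with a slightly firmer press and a top view.

Emit:
{"op": "drive_tool", "data": {
  "moves": [
    {"dx":0.3,"dy":0.03,"dz":0,"turn":0},
    {"dx":0.3,"dy":0.03,"dz":0,"turn":0}
  ]
}}

```text
clock: 4.18
position: [0.5448, -0.1886, 0.0608]
eef_rot: [3.134, 0.009, 0.094]
force: [-7.9, -1.6, 6.2]
width: 0.323
```

```bash
python3 st.py; python3 - <<'E'
from h import *
a=grab('wrist')['pixels']; b=grab('top')['pixels'][140:262,255:392]
cv2.imwrite('pics/c2.png',np.hstack([cv2.resize(a,None,fx=.75,fy=.75)[:315],cv2.resize(b,(354,315),interpolation=cv2.INTER_CUBIC)]))
E
```

```text
4.175 [ 0.54478366 -0.18864315  0.0608364 ] [3.13422384 0.00882768 0.09392348] [-7.88592583 -1.61476356  6.1531641 ] tcp in shaker [-0.06100498 -0.04748592]
```

View pics/c2.png

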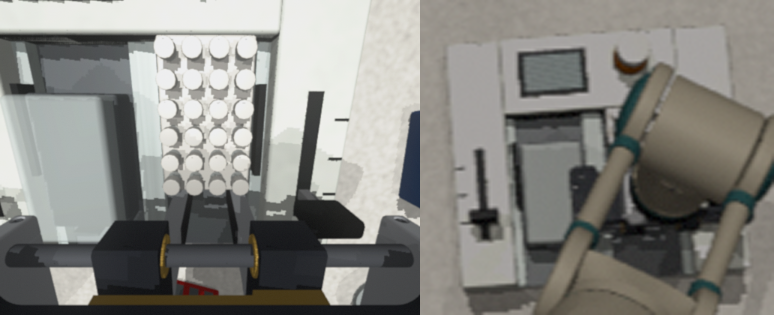

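The white rack's far caps are now level with the deck edge, the force has stalled at about 8 N, and TCP shaker x = -0.061 matches the expected home value of -0.063. The right lever is still at its open mark. I back off, lift, and close the fingers.

Emit:
{"op": "drive_tool", "data": {
  "moves": [
    {"dx":-2.0,"dy":-0.2,"dz":0,"turn":0},
    {"dx":-2.0,"dy":-0.2,"dz":0,"turn":0},
    {"dx":0,"dy":0,"dz":5.0,"turn":0},
    {"dx":0,"dy":0,"dz":5.0,"turn":0},
    {"dx":0,"dy":0,"dz":0,"turn":0}
  ],
  "claw": 1.0
}}

```text
clock: 4.9
position: [0.5065, -0.1929, 0.1633]
eef_rot: [3.134, 0.002, 0.092]
force: [-0.2, 0.1, -0.4]
width: 0.009
```

```bash
python3 st.py; python3 - <<'E'
from h import *
f=grab('wrist'); cv2.imwrite('pics/w3.png',f['pixels'])
E
```

```text
4.9 [ 0.50647599 -0.19286999  0.16326853] [3.13364193e+00 2.40378956e-03 9.21396098e-02] [-0.23340335  0.10676982 -0.39585676] tcp in shaker [-0.09953711 -0.04827242]
```

View pics/w3.png

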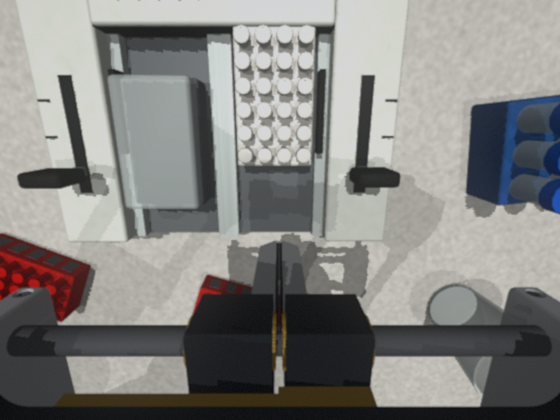

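The rack is home: its caps (235–315, 25–165) reach the deck face, with no floor showing behind it. The right paddle is at about (375,177), open. I measure the paddle relative to the tool, move sideways, and lower.

```bash
python3 - <<'E'
from h import *
f=grab('wrist'); d=np.load('sh.npz'); M,t=d['M'],d['t']
for p in[(350,172,.122),(399,170,.122),(350,186,.122),(399,186,.122),(234,25,.093),(315,165,.093)]: print(p,(M.T@(ray(f,*p)[:2]-t)).round(4))
E
```

```text
(350, 172, 0.122) [-0.0504 -0.0983]
(399, 170, 0.122) [-0.0489 -0.1337]
(350, 186, 0.122) [-0.0607 -0.099 ]
(399, 186, 0.122) [-0.0607 -0.1352]
(234, 25, 0.093) [ 0.0511 -0.0142]
(315, 165, 0.093) [-0.0492 -0.0764]
```

Emit:
{"op": "drive_tool", "data": {
  "moves": [
    {"dx":-0.1,"dy":-3.8,"dz":0,"turn":0},
    {"dx":-0.1,"dy":-3.8,"dz":0,"turn":0},
    {"dx":0,"dy":0,"dz":0,"turn":0}
  ]
}}

```text
clock: 5.38
position: [0.5001, -0.2668, 0.154]
eef_rot: [-3.139, 0.015, 0.094]
force: [0.2, 1.0, -1.7]
width: 0.005
```

```bash
python3 st.py
```

```text
5.375 [ 0.5000742  -0.26678319  0.15395167] [-3.1388648   0.01507737  0.09398964] [ 0.15448327  0.99659211 -1.69434456] tcp in shaker [-0.11251866 -0.12131778]
```

Emit:
{"op": "drive_tool", "data": {
  "moves": [
    {"dx":0,"dy":0,"dz":-3.0,"turn":0},
    {"dx":0,"dy":0,"dz":-1.5,"turn":0},
    {"dx":0,"dy":0,"dz":0,"turn":0}
  ]
}}

```text
clock: 5.75
position: [0.4986, -0.2635, 0.1044]
eef_rot: [-3.133, 0.019, 0.094]
force: [-0.3, -0.1, -0.4]
width: 0.002
```

```bash
python3 st.py; python3 -c "
from h import *
grab('wrist','w4.png')"
```

```text
5.75 [ 0.49862318 -0.2635131   0.10444435] [-3.13292707  0.01897689  0.09371836] [-0.29967123 -0.11012198 -0.44050347] tcp in shaker [-0.11367164 -0.11793109]
```

View pics/w4.png

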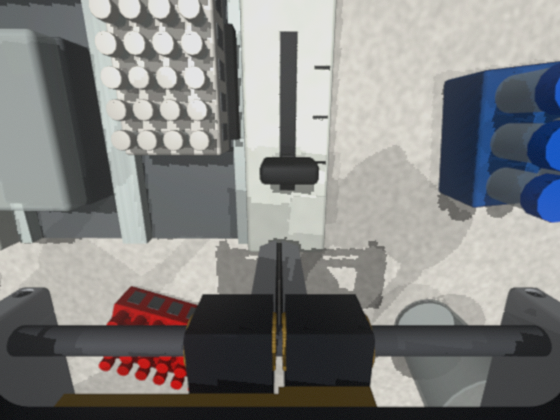

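The fingers (col ~278) line up with the paddle (cols 260–318, mid 289), about 5 mm left of its centre. I shift 5 mm and push.

Emit:
{"op": "drive_tool", "data": {
  "moves": [
    {"dx":1.5,"dy":-0.4,"dz":0,"turn":0},
    {"dx":1.5,"dy":0.1,"dz":0,"turn":0},
    {"dx":1.2,"dy":0.1,"dz":0,"turn":0},
    {"dx":1.2,"dy":0.1,"dz":0,"turn":0}
  ]
}}

```text
clock: 6.3
position: [0.5537, -0.2653, 0.1074]
eef_rot: [-3.136, 0.024, 0.096]
force: [-6.4, -1.1, 3.2]
width: 0.006
```

```bash
python3 st.py
```

```text
6.3 [ 0.55368374 -0.26529523  0.10737729] [-3.13565768  0.02400524  0.09550427] [-6.43090471 -1.13787957  3.20130802] tcp in shaker [-0.05899066 -0.12462667]
```

Emit:
{"op": "drive_tool", "data": {
  "moves": [
    {"dx":1.2,"dy":0.1,"dz":0,"turn":0},
    {"dx":1.2,"dy":0.1,"dz":-0.1,"turn":0},
    {"dx":1.2,"dy":0.1,"dz":-0.1,"turn":0}
  ]
}}

```text
clock: 6.68
position: [0.589, -0.2622, 0.1063]
eef_rot: [-3.136, 0.031, 0.097]
force: [-1.4, 0.7, 0.6]
width: 0.006
```

```bash
python3 st.py
```

```text
6.675 [ 0.58902903 -0.26224044  0.10628038] [-3.1358235   0.03114596  0.09675221] [-1.42945958  0.69606032  0.62001473] tcp in shaker [-0.02351379 -0.1247428 ]
```

Emit:
{"op": "drive_tool", "data": {
  "moves": [
    {"dx":0.8,"dy":0.1,"dz":0,"turn":0},
    {"dx":0.6,"dy":0.05,"dz":0,"turn":0},
    {"dx":0.4,"dy":0,"dz":0,"turn":0}
  ]
}}

```text
clock: 7.05
position: [0.6004, -0.2609, 0.1064]
eef_rot: [-3.134, 0.05, 0.099]
force: [-10.6, -0.3, 6.6]
width: 0.003
```

```bash
python3 st.py
```

```text
7.05 [ 0.60039895 -0.26091851  0.10635213] [-3.13447866  0.04979004  0.09902399] [-10.59533703  -0.31167761   6.61058786] tcp in shaker [-0.01207123 -0.12444225]
```

Position -0.012 matches the predicted second stop, and the force is rising against it. I back off and check.

Emit:
{"op": "drive_tool", "data": {
  "moves": [
    {"dx":-2.5,"dy":-0.2,"dz":0,"turn":0},
    {"dx":-4.0,"dy":-0.4,"dz":0,"turn":0},
    {"dx":0,"dy":0,"dz":5.0,"turn":0},
    {"dx":-4.0,"dy":0,"dz":4.0,"turn":0},
    {"dx":0,"dy":0,"dz":0,"turn":0}
  ]
}}

```text
clock: 7.68
position: [0.4934, -0.2647, 0.1951]
eef_rot: [-3.13, 0.051, 0.1]
force: [0.3, 0.3, -0.3]
width: 0.006
```

```bash
python3 st.py; python3 -c "
from h import *
grab('wrist','w5.png')"
```

```text
7.675 [ 0.49338496 -0.26468923  0.19513176] [-3.1303505   0.0505992   0.09967495] [ 0.26704953  0.2611645  -0.30277069] tcp in shaker [-0.11899401 -0.1186344 ]
```

View pics/w5.png

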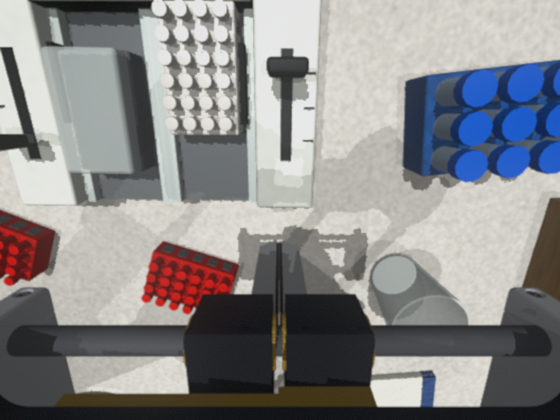

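The right paddle is at (288,67) by the farthest mark, and the rack is square against the deck. The left lever and the box are unmoved. I do a numeric check, then hand in.

```bash
python3 - <<'E'
from h import *
f=grab('wrist'); d=np.load('sh.npz'); M,t=d['M'],d['t']
for n,*p in[('paddle near top',288,76,.122),('caps fl',168,134,.093),('caps fr',240,134,.093),('front R',312,207,.07)]: print(n,(M.T@(ray(f,*p)[:2]-t)).round(4))
s=ctrl.get_state(); print(s['clock'],s['force'],abs(s['joint_velocities']).max())
print(ctrl.close_job())
E
```

```text
paddle near top [-0.0028 -0.1226]
caps fl [-0.0482 -0.0164]
caps fr [-0.0475 -0.0811]
front R [-0.1228 -0.1512]
7.775 [ 1.1954045   0.7551997  -0.16658857] 0.03360760762566425
the job is handed in; nothing more can be done
None
```

I pushed the white-capped rack in the right bay home against the rear stop with the fingertips, without lifting it. I then pushed the right clamp lever past its first detent to its second stop, backed the arm clear, and handed the job in at 7.8 s.

**Rack:** While I was pushing, it stopped against the rear stop at about 8–10 N. The tool was then at shaker x = -61 mm, where I expected about -63 mm. In the last picture it sits square against the rear deck, with its front cap edge at -48 mm on both sides.

**Lever:** The tool stopped against the hard end exactly where I predicted (shaker x = -12 mm). After I let go, the paddle stayed at the farthest mark. Its near face moved from -61 to -3 mm, about 58 mm of the 60 mm travel; the stop is counted from 56 mm, and the calibration is only good to about 2 mm.

**Everything else:** In the last view, the part of the left lever in frame and the tip box looked unmoved. I did not re-measure the jar, bottle, cap, beaker or big rack; I felt no contact with any of them.

**Disagreement:** The wrist camera put the shaker about 5 mm farther in x and 2–3 mm off in y compared with the top camera. I corrected sideways from close wrist views, and contact with the rack fitted an offset of only about 2 mm in x.

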